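# Hang a freshly primed frame on the drying carousel

## Robot

A 7-joint arm with a two-finger parallel gripper is mounted at the origin on the work surface. World frame = base frame: x ahead of the robot, y to its left, z up, the work surface at z = 0. Lengths are in m, angles in rad, forces in N, time in s.
With the tool pointing down it reaches from about 0.425 to 0.875 m from the base axis. Payload 4.7 kg.
Tool frame: the origin (TCP) lies midway between the tips of the shut fingers; the grasp point (between the pads) lies 19 mm behind it; z points along the fingers, y is the line along which they close (so a half turn about z gives the same grasp; the last joint's range is limited). The gripper opens to 87 mm and grips with 3 to 60 N. Pads are 19 mm wide; open, the fingers measure 117 mm over their backs; the gripper's body (75 mm by 190 mm) begins 51 mm behind the grasp point.
Start: joints at [1.23, 0.321, -0.07, 1.45, 0.023, 1.371, -0.057], TCP at [0.226, -0.61, 0.223] pointing down, gripper open.
Joint ranges: [-2.86, 2.86], [-0.3, 2.09], [-1.38, 1.24], [0.06, 2.45], [-1.56, 4.7], [0.09, 2.05], [-2.69, 2.69]. Speed limits (rad/s): [2.57, 2.57, 3.14, 3.14, 3.14, 3.14, 3.14].

## Interface

Orientations are given as a rotation vector (axis times angle).
In Python, from bench import ctrl gives the robot as it stands.
- The arm moves only by the shell command python3 inch.py 'ROWS' [FORCE]. ROWS is a JSON list of rows, 1 to 20 of them, each written [[dx, dy, dz], turn, opening]: dx, dy, dz in m, then a turn about the tool's z in rad, then the opening from 0.0 (shut) to 1.0 (fully open); each row is the pose to reach, as a shift and turn from the pose commanded when the command began, along the tool's axes at that moment; what a row does not reach only later rows make up. A row lasts 1/10 s, in which the tool goes at most 0.05 m and 0.15 rad, less where a joint would pass 70% of its speed; a pose out of reach is approached as far as the arm can. The fingers move at their own pace and stop on an object; FORCE is the grip in N (left out, the last holds). Time passes only in rows, so rows that do not move let the fingers close. It prints the time, the measured TCP pose, the force, the opening and the grip force at its end. Input that does not fit is refused with a message, and nothing moves.
- ctrl.get_state(): the state, without advancing time (a new reading comes with each control period).
- ctrl.get_image(name): name is "scene" or "top" or "wrist"; returns the picture (420x560x3 uint8, red, green, blue); there is no depth.
- ctrl.camera_model(name): a dict with "vertical_fov" (degrees; the focal length in pixels is half the picture's height over the tangent of half this angle, whatever the lens; pixels are square), "cx", "cy" (the principal point, pixels), "rvec" (rotation vector, rad) and "tvec" (3), from world to camera coordinates, as OpenCV has them; the wrist camera has in their place "hand_eye" (4x4, takes a point from camera to tool coordinates, whose origin is the TCP and whose axes are the flange's). Camera axes: x right, y down, z forward; pixel columns grow to the right and rows downward; lengths in m; the calibration is good to about 2 mm. The wrist camera is an equidistant fisheye: a pixel r from the principal point sees the ray r / f radians off the axis. A picture is of the moment at which its call begins: read the wrist's pose just before it. camera_model takes no time and is no camera call.
- ctrl.close_job(): hands the job in; it is judged then, once.
The state is a dict: "time": time; "joint_positions": joint angles; "qd": joint speeds; "joint_torque": joint torques, N m; "position": TCP position; "tool_rot": TCP orientation; "ft_force": force on the tool from outside, world axes, zero at the start; "torque": the same for the moment, N m; "grip_width": opening from 0.0 (shut) to 1.0 (fully open); "grip_force": force on a finger pad.
Only numpy, scipy, OpenCV 4.12 (cv2) and the standard library are available. Lean on these libraries where they do the work, as an engineer would, in place of code of your own. Each camera call takes 0.05 s, during which the arm holds its last target. There are 200 camera calls.

## Task

Turn the drying carousel until its one empty hook points forward, straight over the red mark on the stand. Then lift the white picture frame out of the slotted rack and hang it upright on that hook by its top rail, leaving the hook over the red mark. The frame is wet, so do not drop it or lay it down, and do not disturb the can, bottle, jar and brush on the bench.

Things in the scene. Friction and masses are not known exactly. Their poses are not given: they have to be found in the camera images.
- stand: fixed black round foot of the carousel, 240 mm across, 24 mm high, screwed to the bench. Origin on the turning axis at bench height. Its -x axis is the front: a red stripe 55 mm long and 30 mm wide lies on the foot there, 64 to 119 mm from the axis, on the side towards the robot (turned by up to about 0.35 rad either way).
- head (a joint): turning angle (rad) of the carousel head, growing counter-clockwise from above, no stop within several turns either way; 0 or any whole turn is the empty hook straight over the red stripe. Turns with a steady friction of about 0.15 N m and stays where it is left. It has four equal level hooks a quarter turn apart; nothing on it reaches more than 155 mm from the axis.
- knob (a point): centre of the round wooden knob on top of the carousel head, on the turning axis, 203 mm above the bench; 44 mm in diameter, from 185 to 221 mm above the bench, fixed to the head: gripping it from above and twisting turns the carousel.
- free_hook (a point): point on the upper side of the empty hook's rod (aluminium, 8 mm thick, level), 110 mm from the turning axis, 174 mm above the bench: where the frame's top rail is to rest. Turns with the head; its -x points outwards along the rod, z up.
- hook_end (a point): top of the turned-up outer end of the empty hook, 150 mm from the axis, 188 mm above the bench, 14 mm above the rod's upper side: the frame's top rail must pass over it. The bar is 8 mm thick.
- hung_frame (a point): centre of the opening of the yellow frame on the hook across from the empty one; the blue and green frames hang on the other two. All three are as large as the white one, tied on 110 mm from the axis and fixed to the head, tops 198 mm above the bench; they turn with it.
- rack: fixed plywood drying rack, 150 (x) by 116 (y) mm, 36 mm high, origin under its centre. Three parallel slots run along its y, 52 mm apart, each 14.5 mm wide, 96 mm long and 28 mm deep (floor 8 mm above the bench); the white frame stands in the middle one, the outer two are empty. Turned by up to 0.5 rad.
- frame: white picture frame, 90 mm wide (its y), 116 mm high (its z), 12 mm thick (its x), 0.09 to 0.18 kg. Opening 58 mm wide, 76 mm high; top rail 24 mm high, bottom rail and sides 16 mm; front and back alike. Origin at the centre of its underside. It starts upright in the rack's middle slot, its underside 8 mm and its top 124 mm above the bench.
- top_rail (a point): middle of the underside of the white frame's top rail, in the opening: 92 mm above the frame's underside, 24 mm below its top. This point comes to rest on the hook's rod.
- spray_can: blue spray can, 56 mm across, 160 mm high, standing; origin at the centre of its underside. Leave alone.
- glue: white glue bottle with red cap, 52 mm across, 130 mm high, standing; origin at the centre of its underside. Leave alone.
- jar: glass jar with white lid, 72 mm across, 100 mm high, standing; origin at the centre of its underside. Leave alone.
- brush: paint brush, 160 mm long along its x, lying on the bench; origin about at its middle. Leave alone.

How it is judged:
On the way:
1. the empty hook has been brought to rest over the red mark (within about 0.2 rad) while the white frame still stands in the rack (x of free_hook in the frame of stand below -0.05 m and y of free_hook in the frame of stand between -0.022 and 0.022 m and velocity of joint head between -0.1 and 0.1 rad/s and distance of frame from where it was at the start of the episode below 0.03 m), for 0.3 s.
At the end, for the whole second after the job is handed in: Empty hook at rest over the red mark (within about 0.2 rad); the white frame hangs on it, let go and still, upright within 0.3 rad, the middle of its top rail's underside within 28 mm sideways of the rod, -6 to +12 mm from its upper side, between post and turned-up end (x of free_hook in the frame of stand below -0.05 m and y of free_hook in the frame of stand between -0.022 and 0.022 m and velocity of joint head between -0.1 and 0.1 rad/s and x of top_rail in the frame of free_hook between -0.036 and 0.08 m and y of top_rail in the frame of free_hook between -0.028 and 0.028 m and z of top_rail in the frame of free_hook between -0.006 and 0.012 m and angle between frame's own z axis and vertical below 0.3 rad and linear speed of frame below 0.03 m/s and angular speed of frame below 0.3 rad/s); the robot touches nothing.
It fails at once if the spray can is shifted by more than 30 mm or tipped by more than 0.35 rad (distance of spray_can from where it was at the start of the episode above 0.03 m or angle between spray_can's own z axis and vertical above 0.35 rad).
It fails at once if the glue is shifted by more than 30 mm or tipped by more than 0.35 rad (distance of glue from where it was at the start of the episode above 0.03 m or angle between glue's own z axis and vertical above 0.35 rad).
It fails at once if the jar is shifted by more than 30 mm or tipped by more than 0.35 rad (distance of jar from where it was at the start of the episode above 0.03 m or angle between jar's own z axis and vertical above 0.35 rad).
It fails at once if the brush is shifted by more than 30 mm (distance of brush from where it was at the start of the episode above 0.03 m).
It fails at once if the wet frame is dropped or laid down on the bench (tilted by more than 1 rad) (angle between frame's own z axis and vertical above 1 rad).
It also fails if it takes over 64 s, if anything falls off the work surface, if the arm or the gripper's body presses on something with over 40 N, if the wrist force passes 120 N, or if a joint passes its speed limit or range.

## Working session

There is one attempt and no reset: what is moved stays moved. The work goes in short steps, Python scripts to look and compute and a shell command to move; the robot and the scene stay as the last step left them, time stands still between calls to the robot, and variables do not carry over. Pictures are saved under pics/ and viewed, at most 10 in all, crops included, and the job is handed in when it is done.

```bash
ls; mkdir -p pics; python3 - <<'E'
from bench import ctrl
import cv2,numpy as np
s=ctrl.get_state();print({k:np.round(v,3) for k,v in s.items()})
for n in("scene","top"):
    im=ctrl.get_image(n);cv2.imwrite(f"pics/{n}0.png",im[:,:,::-1]);print(n,ctrl.camera_model(n))
print(ctrl.camera_model("wrist"))
E
```

```text
bench.py
inch.py
pics
{'time': np.float64(0.0), 'joint_positions': array([ 1.23 ,  0.322, -0.07 ,  1.452,  0.023,  1.371, -0.057]), 'qd': array([ 0.001, -0.   ,  0.   , -0.   , -0.001,  0.002, -0.   ]), 'joint_torque': array([ 0.0000e+00, -4.9129e+01, -4.0400e-01, -3.1253e+01, -6.4000e-02,
        4.4000e-02,  0.0000e+00]), 'position': array([ 0.226, -0.609,  0.221]), 'tool_rot': array([-3.09e+00, -5.54e-01,  1.00e-03]), 'ft_force': array([ 0.274, -0.205, -0.327]), 'torque': array([0.   , 0.017, 0.041]), 'grip_force': np.float64(0.0), 'grip_width': np.float64(1.001)}
scene {'vertical_fov': 52.4911111938324, 'cx': 273.9483869607903, 'cy': 201.79623195414837, 'rvec': array([ 1.61222787,  1.99177224, -0.77581867]), 'tvec': array([ 0.12432705, -0.32217535,  1.68834536])}
top {'vertical_fov': 48.474567932375685, 'cx': 277.38436179393585, 'cy': 205.29865689305947, 'rvec': array([ 2.19713178, -2.18773812,  0.07695026]), 'tvec': array([1.49680665e-03, 5.94946059e-01, 1.58050681e+00])}
{'vertical_fov': 65.70646984690485, 'cx': 280.0270697984689, 'cy': 204.70086738728057, 'hand_eye': array([[-1.28522719e-03, -9.60206700e-01, -2.79287382e-01,
         7.59958223e-02],
       [ 9.99998835e-01, -1.46406521e-03,  4.31740002e-04,
         2.52315570e-04],
       [-8.23454583e-04, -2.79286502e-01,  9.60207463e-01,
        -1.61646547e-01],
       [ 0.00000000e+00,  0.00000000e+00,  0.00000000e+00,
         1.00000000e+00]])}
```

View pics/scene0.png

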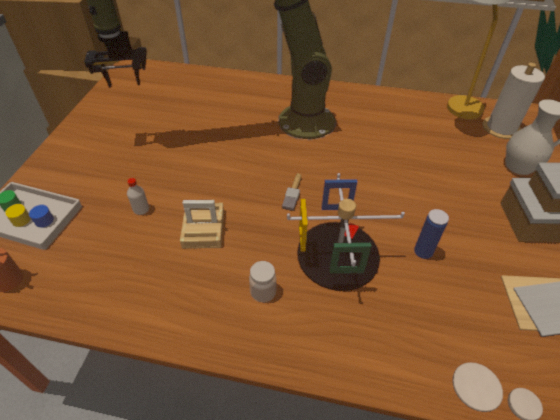

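View pics/top0.png

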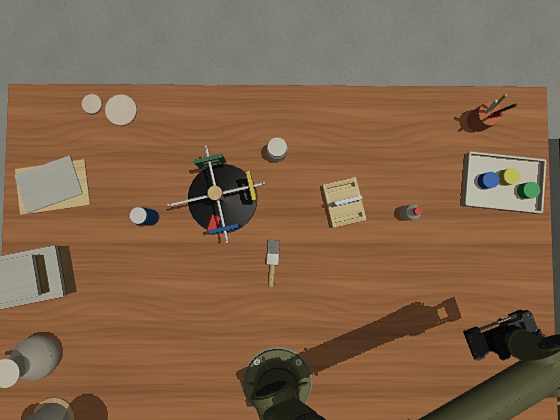

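The scene view shows the carousel with its knob at about (346,209), the empty hook ending at (403,214), the red mark at (351,230), and the rack with the white frame at (201,222). In the top view the knob is at (215,193), the empty hook ends at (170,206), the red mark is at (212,222), and the rack is at (343,202) with the frame at (347,201). I'll zoom in for accurate pixels.

```bash
cat > h.py <<'E'
from bench import ctrl
import cv2,numpy as np
from scipy.spatial.transform import Rotation as R
def ray(n,p):
    m=ctrl.camera_model(n);f=210/np.tan(np.radians(m["vertical_fov"]/2))
    d=np.array([p[0]-m["cx"],p[1]-m["cy"],f]);Rm=R.from_rotvec(m["rvec"]).as_matrix()
    d=Rm.T@(d/np.linalg.norm(d));return -Rm.T@m["tvec"],d
def onz(n,p,z):
    o,d=ray(n,p);return o+d*(z-o[2])/d[2]
def wray(s,p):
    m=ctrl.camera_model("wrist");f=210/np.tan(np.radians(m["vertical_fov"]/2))
    v=np.array([p[0]-m["cx"],p[1]-m["cy"]]);r=np.linalg.norm(v);a=r/f
    d=np.r_[v/max(r,1e-9)*np.sin(a),np.cos(a)];T=m["hand_eye"];Rt=R.from_rotvec(s["tool_rot"]).as_matrix()
    return Rt@T[:3,3]+s["position"],Rt@T[:3,:3]@d
def wonz(s,p,z):
    o,d=wray(s,p);return o+d*(z-o[2])/d[2]
def tri(rays):
    A=0;b=0
    for o,d in rays:
        P=np.eye(3)-np.outer(d,d);A=A+P;b=b+P@o
    x=np.linalg.solve(A,b);return x,[np.linalg.norm((np.eye(3)-np.outer(d,d))@(x-o)) for o,d in rays]
E
python3 - <<'E'
import cv2,numpy as np
t=cv2.imread("pics/top0.png")[135:255,155:285];s=cv2.imread("pics/scene0.png")[165:295,280:412]
t2=cv2.imread("pics/top0.png")[170:235,315:375];s2=cv2.imread("pics/scene0.png")[185:255,170:235]
def f(a):return cv2.resize(a,(400,300),interpolation=cv2.INTER_CUBIC)
cv2.imwrite("pics/z1.png",np.vstack([np.hstack([f(t),f(s)]),np.hstack([f(t2),f(s2)])]))
for n,(x0,y0,x1,y1) in dict(top=(155,135,285,255),scene=(280,165,412,295)).items():
    im=cv2.imread(f"pics/{n}0.png");h=cv2.cvtColor(im,cv2.COLOR_BGR2HSV)
    for c,lo,hi in(("red",(0,180,120),(4,255,255)),("blue",(105,120,60),(125,255,255)),("yel",(22,180,120),(32,255,255)),("green",(60,100,30),(85,255,255)),("tan",(10,60,130),(22,140,255))):
        m=cv2.inRange(h,lo,hi);k=np.zeros_like(m);k[y0:y1,x0:x1]=m[y0:y1,x0:x1]
        N,_,st,ce=cv2.connectedComponentsWithStats(k)
        print(n,c,[(st[i].tolist(),ce[i].round(1).tolist()) for i in range(1,N) if st[i,4]>15])
E
```

```text
top red [([207, 222, 10, 8, 18], [210.7, 226.6])]
top blue [([209, 224, 30, 10, 114], [224.7, 228.2])]
top yel []
top green [([194, 154, 31, 14, 156], [209.7, 160.6])]
top tan [([208, 186, 14, 14, 156], [214.3, 192.4])]
scene red [([349, 225, 9, 13, 74], [352.5, 229.7])]
scene blue []
scene yel [([300, 199, 7, 27, 125], [303.4, 212.0]), ([299, 225, 7, 10, 34], [301.0, 229.8])]
scene green []
scene tan [([286, 174, 15, 18, 73], [295.2, 181.9]), ([339, 195, 17, 17, 181], [346.8, 204.7]), ([286, 213, 16, 7, 31], [294.0, 216.2]), ([357, 215, 40, 1, 40], [376.5, 215.0]), ([307, 216, 20, 4, 23], [315.3, 216.3]), ([312, 219, 28, 1, 28], [325.5, 219.0])]
```

View pics/z1.png

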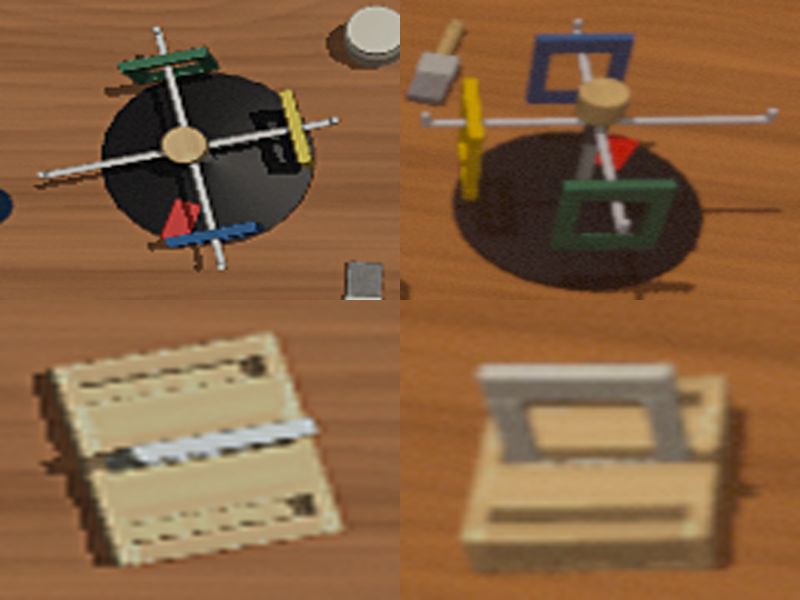

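Zoomed view (source pixels). In the top view the hook ends are: empty (168.6,205.0), yellow (263.9,183.4), green (206,147.4) and blue (226.8,241.4). The knob is at (215,193), and the red mark is partly behind the blue frame at about (213,223). In the scene view the empty hook ends at (402.8,214.4), the yellow one at (288.9,216.6), and the knob top is at (347,204). The frame's top edge is at about (348.7,200.8) in the top view.

```bash
python3 - <<'E'
from h import *
np.set_printoptions(precision=4,suppress=True)
E={'empty':((168.6,205.0),(402.8,214.4)),'yel':((263.9,183.4),(288.9,216.6)),'knobtop':((215.1,193),(347,203))}
for k,(a,b) in E.items():print(k,*tri([ray("top",a),ray("scene",b)]))
P=np.array([onz("top",p,.188) for p in((168.6,205.0),(226.8,241.4),(263.9,183.4),(206,147.4))]);print(P,P.mean(0),np.linalg.norm(P-P.mean(0),axis=1))
print("knob",onz("top",(215.1,193),.221))
# foot: dark pixels; red
im=cv2.imread("pics/top0.png");h=cv2.cvtColor(im,cv2.COLOR_BGR2HSV)
k=((h[...,2]<75)).astype(np.uint8);k[:150]=0;k[240:]=0;k[:,:180]=0;k[:,262:]=0
k=cv2.morphologyEx(k,cv2.MORPH_CLOSE,np.ones((9,9),np.uint8))
c=max(cv2.findContours(k,0,2)[0],key=cv2.contourArea);print(cv2.minEnclosingCircle(cv2.convexHull(c)),cv2.boundingRect(c));e=cv2.fitEllipse(cv2.convexHull(c));print(e,onz("top",e[0],.024))
r=((h[...,0]<6)|(h[...,0]>174))&(h[...,1]>170)&(h[...,2]>70);r[:200]=0;r[240:]=0;r[:,:195]=0;r[:,240:]=0
y,x=np.nonzero(r);print("red",len(x),x.mean(),y.mean(),onz("top",(x.mean(),y.mean()),.024))
for p in((348.7,200.8),):print("frame",onz("top",p,.124))
for n,p in(("L",(335.2,204.7)),("R",(362.2,197.3))):print(n,onz("top",p,.124))
print("rack c",onz("top",(343.5,202),.036))
s=ctrl.get_state();print(R.from_rotvec(s["tool_rot"]).as_matrix())
E
```

```text
empty [0.5845 0.3429 0.1734] [np.float64(0.0014064002595379687), np.float64(0.0014064002595378163)]
yel [0.653  0.0492 0.1709] [np.float64(0.0019263167043513535), np.float64(0.0019263167043513196)]
knobtop [0.6182 0.1934 0.2197] [np.float64(0.0010136845595907732), np.float64(0.001013684559590788)]
[[0.5836 0.3381 0.188 ]
 [0.4732 0.1589 0.188 ]
 [0.6515 0.0469 0.188 ]
 [0.7623 0.2262 0.188 ]] [0.6176 0.1925 0.188 ] [0.1495 0.1483 0.1495 0.1485]
knob [0.6182 0.1922 0.221 ]
((214.845703125, 196.57421875), 42.628787994384766) (180, 154, 77, 86)
((217.46141052246094, 195.51605224609375), (76.96595001220703, 83.8121566772461), 169.8837127685547) [0.6272 0.2091 0.024 ]
red 121 213.26446280991735 222.03305785123968 [0.5365 0.2223 0.024 ]
frame [ 0.6037 -0.224   0.124 ]
L [ 0.591  -0.1806  0.124 ]
R [ 0.6152 -0.2674  0.124 ]
rack c [ 0.6061 -0.2204  0.036 ]
[[ 0.9377  0.3474 -0.0007]
 [ 0.3474 -0.9377  0.0015]
 [-0.0001 -0.0017 -1.    ]]
```

```bash
R='x'; python3 inch.py '[[[0, 0, -0.1], 0, 1], [[0, 0, -0.17], 0, 1], [[0.16, -0.15, -0.17], 0, 1], [[0.16, -0.15, -0.17], 0, 1], [[0.16, -0.15, -0.17], 0, 1], [[0.16, -0.15, -0.17], 0, 1], [[0.16, -0.15, -0.17], 0, 1], [[0.645, -0.615, -0.17], 0, 1], [[0.645, -0.615, -0.17], 0, 1], [[0.645, -0.615, -0.17], 0, 1], [[0.645, -0.615, -0.17], 0, 1], [[0.645, -0.615, -0.17], 0, 1], [[0.645, -0.615, -0.17], 0, 1], [[0.645, -0.615, -0.17], 0, 1], [[0.645, -0.615, -0.17], 0, 1], [[0.645, -0.615, -0.17], 0, 1], [[0.645, -0.615, -0.17], 0, 1], [[0.645, -0.615, -0.17], 0, 1], [[0.645, -0.615, -0.17], 0, 1], [[0.645, -0.615, -0.17], 0, 1]]' 30
python3 - <<'E'
from h import *
s=ctrl.get_state();print(s["position"],s["tool_rot"],s["joint_positions"].round(2),s["time"])
E
```

```text
time: 2.1
position: [0.6081, 0.1728, 0.3921]
tool_rot: [3.092, 0.552, -0.001]
ft_force: [0.8, -1.1, 0.5]
grip_width: 1.002
grip_force: 0.0
[0.60814819 0.17278636 0.39206614] [ 3.09220062e+00  5.52362363e-01 -7.69172293e-04] [ 0.25  0.36 -0.81  1.17  0.26  1.72 -1.71] 2.1
```

```bash
python3 inch.py '[[[0, 0, 0], 0, 1], [[0, 0, 0], 0, 1], [[0, 0, 0], 0, 1]]' ; python3 - <<'E'
from h import *
s=ctrl.get_state();im=ctrl.get_image("wrist");cv2.imwrite("pics/w1.png",im[:,:,::-1])
np.savez("pics/w1.npz",position=s["position"],tool_rot=s["tool_rot"])
E
```

```text
time: 2.4
position: [0.6074, 0.1702, 0.3924]
tool_rot: [3.092, 0.552, -0.001]
ft_force: [-0.8, -0.6, -0.3]
grip_width: 1.002
grip_force: 0.0
```

View pics/w1.png

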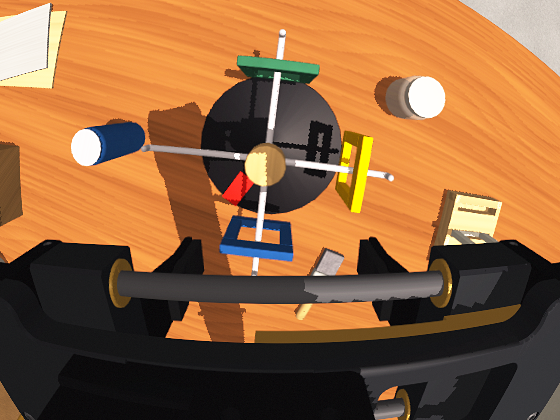

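The wrist view shows the knob at (265,165) and the hook ends at empty (146,149), yellow (390,177) and green (282,33). The red mark is at (238,188), on the foot, which spans columns 202–341.

```bash
python3 - <<'E'
from h import *
np.set_printoptions(precision=4,suppress=True)
s=np.load("pics/w1.npz")
for n,p,z in(("knob",(265,165),.21),("empty",(146.5,149),.188),("yel",(390.5,177),.188),("green",(282,33),.188)):print(n,wonz(s,p,z))
print("tri",tri([wray(s,(146.5,149)),ray("top",(168.6,205.0)),ray("scene",(402.8,214.4))]),tri([wray(s,(265,163)),ray("top",(215.1,193)),ray("scene",(347,203))]))
im=cv2.imread("pics/w1.png");h=cv2.cvtColor(im,cv2.COLOR_BGR2HSV)
r=(((h[...,0]<4)|(h[...,0]>174))&(h[...,1]>200)&(h[...,2]>110)).astype(np.uint8);r[:160]=0;r[220:]=0;r[:,:210]=0;r[:,262:]=0
c=max(cv2.findContours(r,0,2)[0],key=cv2.contourArea);a=cv2.approxPolyDP(c,3,True)[:,0];print(a.tolist())
for p in a:print(p,wonz(s,p,.024))
# foot rim points
k=(h[...,2]<90).astype(np.uint8);pts=[]
for row in range(95,200,8):
    x=np.nonzero(k[row,195:280])[0]
    if len(x):pts.append(wonz(s,(195+x[0],row),.024)[:2])
for row in range(90,125,8):
    x=np.nonzero(k[row,300:350])[0]; pts.append(wonz(s,(300+x[-1],row),.024)[:2])
pts=np.array(pts)
from scipy.optimize import least_squares
q=least_squares(lambda q:np.hypot(*(pts-q).T)-.12,[.618,.192],loss="soft_l1",f_scale=.002);print(q.x,q.fun.round(4))
E
```

```text
knob [0.6209 0.1916 0.21  ]
empty [0.5891 0.3322 0.188 ]
yel [0.6566 0.0472 0.188 ]
green [0.7655 0.2252 0.188 ]
tri (array([0.5844, 0.3416, 0.1718]), [np.float64(0.003194635589670819), np.float64(0.00026093476083946575), np.float64(0.0030631752867879033)]) (array([0.621 , 0.193 , 0.2209]), [np.float64(0.003765899822991929), np.float64(0.0028721079123552457), np.float64(0.0018451518473527407)])
[[240, 171], [222, 195], [235, 205], [253, 183]]
[240 171] [0.566  0.2248 0.024 ]
[222 195] [0.5163 0.2408 0.024 ]
[235 205] [0.5072 0.2143 0.024 ]
[253 183] [0.5541 0.1977 0.024 ]
[0.6214 0.1865] [ 0.0003  0.0003  0.      0.0018  0.0007 -0.0005 -0.0001 -0.0406 -0.0014
 -0.0014 -0.0013 -0.0038 -0.0039 -0.0171 -0.0046 -0.0062 -0.0074 -0.0076
 -0.0087]
```

Stripe corners give a front direction of 2.82 rad. The empty hook is at 1.80 rad, so the head must turn +1.02 rad (tool turn −1.02). Knob axis: (0.619,0.192).

```bash
python3 inch.py '[[[0.019, -0.0165, 0], 0, 1], [[0.019, -0.0165, 0.05], 0, 1], [[0.019, -0.0165, 0.1], 0, 1], [[0.019, -0.0165, 0.15], 0, 1], [[0.019, -0.0165, 0.18], 0, 1], [[0.019, -0.0165, 0.204], 0, 1], [[0.019, -0.0165, 0.204], 0, 1], [[0.019, -0.0165, 0.204], 0, 0.3], [[0.019, -0.0165, 0.204], 0, 0.3], [[0.019, -0.0165, 0.204], 0, 0.3], [[0.019, -0.0165, 0.204], 0, 0.3], [[0.019, -0.0165, 0.204], 0, 0.3], [[0.019, -0.0165, 0.204], 0, 0.3], [[0.019, -0.0165, 0.204], 0, 0.3]]' 30
```

```text
time: 3.85
position: [0.6203, 0.1918, 0.1888]
tool_rot: [3.09, 0.552, 0.001]
ft_force: [1.3, -3.5, 2.7]
grip_width: 0.495
grip_force: 30.0
```

```bash
python3 inch.py '[[[0, 0, 0], -0.1, 0.3], [[0, 0, 0], -0.2, 0.3], [[0, 0, 0], -0.3, 0.3], [[0, 0, 0], -0.4, 0.3], [[0, 0, 0], -0.5, 0.3], [[0, 0, 0], -0.6, 0.3], [[0, 0, 0], -0.7, 0.3], [[0, 0, 0], -0.8, 0.3], [[0, 0, 0], -0.9, 0.3], [[0, 0, 0], -0.97, 0.3], [[0, 0, 0], -1.02, 0.3], [[0, 0, 0], -1.02, 0.3], [[0, 0, 0], -1.02, 0.3], [[0, 0, 0], -1.02, 0.3], [[0, 0, 0], -1.02, 0.3]]'; python3 - <<'E'
from h import *
im=ctrl.get_image("top");cv2.imwrite("pics/t2.png",im[:,:,::-1])
w=ctrl.get_image("wrist")
cv2.imwrite("pics/z2.png",np.hstack([cv2.resize(im[130:260,150:290],(400,371),interpolation=2)[:,:,::-1],cv2.resize(w,(400,371))[:,:,::-1]]))
E
```

```text
time: 5.35
position: [0.6218, 0.1906, 0.1888]
tool_rot: [2.427, 1.987, 0.001]
ft_force: [3.4, -5.1, 0.2]
grip_width: 0.501
grip_force: 30.0
```

View pics/z2.png

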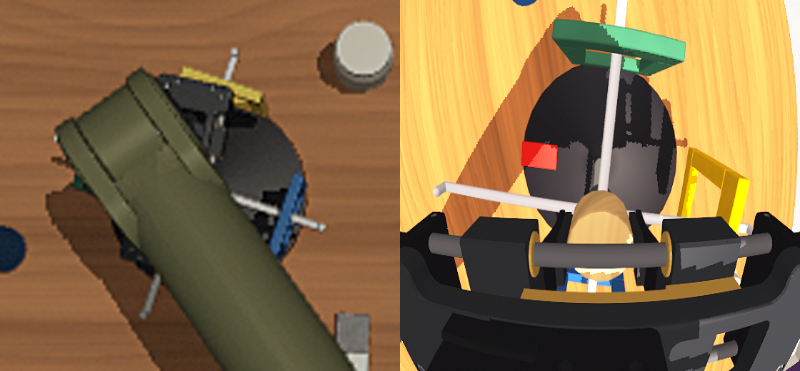

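Left, top view: yellow hook end at about (232,147.5), empty end at (201,241), so the head followed. Right, wrist view: the fingers hold the knob. Next I release, rise and check the angle.

```bash
python3 inch.py '[[[0, 0, 0], 0, 1], [[0, 0, 0], 0, 1], [[0, 0, 0], 0, 1], [[0, 0, 0], 0, 1], [[0, 0, -0.04], 0, 1], [[0, 0, -0.09], 0, 1], [[0, 0, -0.14], 0, 1], [[0, 0, -0.19], 0, 1], [[0, 0, -0.19], 0, 1], [[0, 0, -0.19], 0, 1]]'; python3 - <<'E'
from h import *
np.set_printoptions(precision=4,suppress=True)
e=onz("top",(200.75,241.1),.188);y=onz("top",(232.3,147.5),.188);d=e-y;print(e,y,np.linalg.norm(d),np.arctan2(d[1],d[0]))
s=ctrl.get_state();im=ctrl.get_image("wrist");cv2.imwrite("pics/w3.png",im[:,:,::-1])
np.savez("pics/w3.npz",position=s["position"],tool_rot=s["tool_rot"]);print(s["position"])
E
```

```text
time: 6.45
position: [0.6195, 0.1948, 0.3799]
tool_rot: [2.427, 1.995, 0.004]
ft_force: [0.5, 0.6, -0.3]
grip_width: 1.001
grip_force: 0.0
[0.4738 0.2382 0.188 ] [0.7624 0.1451 0.188 ] 0.30321159015463905 2.8293719744268024
[0.6195 0.1948 0.3799]
```

View pics/w3.png

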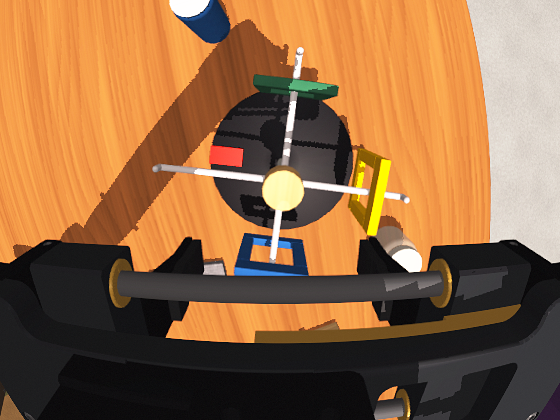

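Wrist view: empty hook end at (156,168), yellow end at (407,199), red mark centred at (227,156), knob at (283,190).

```bash
python3 - <<'E'
from h import *
np.set_printoptions(precision=4,suppress=True)
s=np.load("pics/w3.npz")
e,y,g=[wonz(s,p,.188) for p in((155.5,168),(407.5,199),(300,49))];d=e-y
print(e,y,g,np.linalg.norm(d),"hook ang",np.arctan2(d[1],d[0]),"mid",(e+y)/2)
im=cv2.imread("pics/w3.png");h=cv2.cvtColor(im,cv2.COLOR_BGR2HSV)
r=(((h[...,0]<4)|(h[...,0]>174))&(h[...,1]>180)&(h[...,2]>90)).astype(np.uint8);r[:140]=0;r[172:]=0;r[:,:205]=0;r[:,250:]=0
c=max(cv2.findContours(r,0,2)[0],key=cv2.contourArea)
q=cv2.minAreaRect(np.array([1000*wonz(s,p[0],.024)[:2] for p in c],np.float32));print("red",q)
v=np.array(q[0])/1000-((e+y)/2)[:2];print("red ang",np.arctan2(v[1],v[0]))
print("tri end",tri([wray(s,(155.5,168)),ray("top",(200.75,241.1))]))
E
```

```text
[0.4817 0.2401 0.188 ] [0.7642 0.146  0.188 ] [0.669  0.3344 0.188 ] 0.29775120769933966 hook ang 2.8200593470432866 mid [0.623 0.193 0.188]
red ((534.153076171875, 220.4509735107422), (30.59967041015625, 49.414093017578125), 71.35763549804688)
red ang 2.8421996190020375
tri end (array([0.4742, 0.2397, 0.1719]), [np.float64(0.0011498845911558323), np.float64(0.0011498845911558486)])
```

The hook is at about 2.82 rad and the mark at 2.82–2.84, so they are aligned. On to the frame, looking first.

```bash
python3 inch.py '[[[-0.414, 0.066, 0.05], -0.15, 1], [[-0.414, 0.066, 0.05], -0.3, 1], [[-0.414, 0.066, 0.05], -0.467, 1], [[-0.414, 0.066, 0.05], -0.467, 1], [[-0.414, 0.066, 0.05], -0.467, 1], [[-0.414, 0.066, 0.05], -0.467, 1], [[-0.414, 0.066, 0.05], -0.467, 1], [[-0.414, 0.066, 0.05], -0.467, 1], [[-0.414, 0.066, 0.05], -0.467, 1], [[-0.414, 0.066, 0.05], -0.467, 1], [[-0.414, 0.066, 0.05], -0.467, 1], [[-0.414, 0.066, 0.05], -0.467, 1], [[-0.414, 0.066, 0.05], -0.467, 1], [[-0.414, 0.066, 0.05], -0.467, 1], [[-0.414, 0.066, 0.05], -0.467, 1]]' ; python3 - <<'E'
from h import *
s=ctrl.get_state();im=ctrl.get_image("wrist");cv2.imwrite("pics/w4.png",im[:,:,::-1])
np.savez("pics/w4.npz",position=s["position"],tool_rot=s["tool_rot"]);print(s["qd"].round(2))
E
```

```text
time: 8.0
position: [0.6038, -0.2244, 0.3288]
tool_rot: [1.899, 2.502, -0.0]
ft_force: [0.6, -0.1, -0.6]
grip_width: 1.001
grip_force: 0.0
[ 0.    0.    0.01 -0.    0.   -0.   -0.  ]
```

View pics/w4.png

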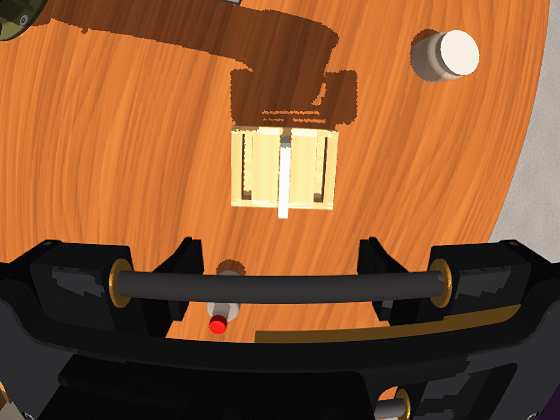

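Wrist view: the white top edge of the frame runs from (286,143) to (283,217) in the rack, whose corners are about (232,130)–(337,208). The glue is at (218,325).

```bash
python3 - <<'E'
from h import *
np.set_printoptions(precision=4,suppress=True)
s=np.load("pics/w4.npz");im=cv2.imread("pics/w4.png");h=cv2.cvtColor(im,cv2.COLOR_BGR2HSV)
m=((h[...,1]<25)&(h[...,2]>225)).astype(np.uint8);m[:120]=0;m[225:]=0;m[:,:260]=0;m[:,:][:,310:]=0
c=max(cv2.findContours(m,0,1)[0],key=cv2.contourArea);print(cv2.boundingRect(c))
for row in range(136,222,6):
    x=np.nonzero(m[row])[0];print(row,(x[0],x[-1]) if len(x) else None,end=' ')
print()
w=np.array([1000*wonz(s,p[0],.124)[:2] for p in c],np.float32);print("rect",cv2.minAreaRect(w))
k=((h[...,0]>14)&(h[...,0]<35)&(h[...,1]>50)&(h[...,2]>200)).astype(np.uint8);k[:115]=0;k[225:]=0;k[:,:215]=0;k[:,350:]=0
k=cv2.morphologyEx(k|m,cv2.MORPH_OPEN,np.ones((5,5),np.uint8))
c2=max(cv2.findContours(k,0,1)[0],key=cv2.contourArea)
print("rack",cv2.minAreaRect(np.array([1000*wonz(s,p[0],.036)[:2] for p in c2],np.float32)))
Rt=R.from_rotvec(s["tool_rot"]).as_matrix();print(Rt)
E
```

```text
(278, 147, 13, 71)
136 None 142 None 148 (np.int64(281), np.int64(290)) 154 (np.int64(281), np.int64(289)) 160 (np.int64(281), np.int64(289)) 166 (np.int64(280), np.int64(289)) 172 (np.int64(280), np.int64(289)) 178 (np.int64(280), np.int64(288)) 184 (np.int64(280), np.int64(288)) 190 (np.int64(279), np.int64(288)) 196 (np.int64(279), np.int64(288)) 202 (np.int64(260), np.int64(287)) 208 (np.int64(279), np.int64(287)) 214 (np.int64(278), np.int64(287)) 220 None 
rect ((608.62939453125, -227.574462890625), (11.322263717651367, 83.24021911621094), 13.417346000671387)
rack ((643.8744506835938, -225.30758666992188), (80.0474853515625, 130.17074584960938), 13.17540454864502)
[[-0.2691  0.9631  0.0002]
 [ 0.9631  0.2691 -0.0005]
 [-0.0005  0.0001 -1.    ]]
```

```bash
python3 inch.py '[[[-0.001, 0.0035, 0.05], 0.038, 1], [[-0.001, 0.0035, 0.1], 0.038, 1], [[-0.001, 0.0035, 0.13], 0.038, 1], [[-0.001, 0.0035, 0.13], 0.038, 1], [[-0.001, 0.0035, 0.13], 0.038, 1], [[-0.001, 0.0035, 0.13], 0.038, 1]]' ; python3 - <<'E'
from h import *
np.set_printoptions(precision=4,suppress=True)
s=ctrl.get_state();im=ctrl.get_image("wrist")[:,:,::-1];cv2.imwrite("pics/w5.png",im);s0=np.load("pics/w4.npz")
h=cv2.cvtColor(im,cv2.COLOR_BGR2HSV)
m=((h[...,1]<30)&(h[...,2]>200)).astype(np.uint8);m[:120]=0;m[300:]=0;m[:,:220]=0;m[:,340:]=0
c=max(cv2.findContours(m,0,1)[0],key=cv2.contourArea);print(cv2.boundingRect(c))
print("rect",cv2.minAreaRect(np.array([1000*wonz(s,p[0],.124)[:2] for p in c],np.float32)))
a=c[c[:,0,1]==c[:,0,1].min()][:,0].mean(0);print("top end px",a,wonz(s,a,.124),"tri",tri([wray(s,a),wray(s0,(285.5,146.5))]))
cv2.imwrite("pics/z5.png",cv2.resize(im[90:310,180:380],(600,600*220//200))[:600])
Rt=R.from_rotvec(s["tool_rot"]).as_matrix();print(Rt,s["position"])
E
```

```text
time: 8.65
position: [0.6088, -0.2253, 0.2013]
tool_rot: [1.946, 2.462, 0.002]
ft_force: [0.3, -0.6, 0.5]
grip_width: 1.0
grip_force: 0.0
(273, 204, 14, 61)
rect ((612.2130737304688, -243.569091796875), (10.413334846496582, 51.13639450073242), 13.63665771484375)
top end px [280.5 204. ] [ 0.6072 -0.2185  0.124 ] tri (array([ 0.5931, -0.1694,  0.2989]), [np.float64(0.0017618905945501614), np.float64(0.0017618905945502045)])
[[-0.231   0.973   0.0038]
 [ 0.973   0.231  -0.0011]
 [-0.0019  0.0034 -1.    ]] [ 0.6088 -0.2253  0.2013]
```

View pics/z5.png

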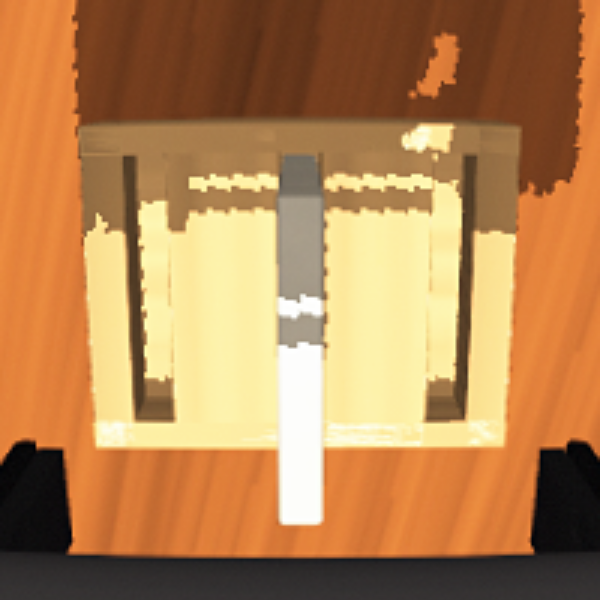

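Zoom (scale 3, offset (180,90)): the frame's top edge runs from zoom y=195 to 523 at x 278–324, i.e. pixels (280.3,155) to (280.3,264.3). The upper part is shadowed by the arm, and the frame sits centred between the fingers.

```bash
python3 - <<'E'
from h import *
np.set_printoptions(precision=4,suppress=True)
s=ctrl.get_state();s0=np.load("pics/w4.npz")
a,b=(280.3,155.2),(280.3,264.3)
A,B=wonz(s,a,.124),wonz(s,b,.124);print(A,B,np.linalg.norm(A-B),(A+B)/2,np.arctan2(*(A-B)[[1,0]])-np.pi/2)
print(tri([wray(s,b),wray(s0,(282.5,217.5))]))
print("x check",wonz(s,(272.7,230),.124),wonz(s,(288,230),.124))
print("err in tool axes",R.from_rotvec(s["tool_rot"]).as_matrix().T@((A+B)/2-s["position"]),s["tool_rot"],s["position"])
E
```

```text
[ 0.5985 -0.1821  0.124 ] [ 0.6189 -0.2686  0.124 ] 0.08890854567895776 [ 0.6087 -0.2253  0.124 ] 0.23206548798680693
(array([ 0.6186, -0.2683,  0.1246]), [np.float64(0.00027359769795839864), np.float64(0.0002735976979583052)])
x check [ 0.6062 -0.2406  0.124 ] [ 0.6179 -0.2379  0.124 ]
err in tool axes [ 0.0002 -0.0004  0.0774] [1.9456 2.4616 0.0023] [ 0.6088 -0.2253  0.2014]
```

```bash
python3 inch.py '[[[0, 0, 0.04], 0, 1], [[0, 0, 0.075], 0, 1], [[0, 0, 0.097], 0, 1], [[0, 0, 0.097], 0, 1], [[0, 0, 0.097], 0, 1], [[0, 0, 0.097], 0, 0], [[0, 0, 0.097], 0, 0], [[0, 0, 0.097], 0, 0], [[0, 0, 0.097], 0, 0], [[0, 0, 0.097], 0, 0], [[0, 0, 0.097], 0, 0], [[0, 0, 0.097], 0, 0], [[0, 0, 0.097], 0, 0], [[0, 0, 0.097], 0, 0]]' 25
```

```text
time: 10.1
position: [0.6072, -0.2254, 0.1015]
tool_rot: [-1.948, -2.465, 0.0]
ft_force: [-0.3, -0.1, 0.6]
grip_width: 0.266
grip_force: 0.0
```

```bash
python3 inch.py '[[[0, 0, -0.003], 0, 0.2], [[0, 0, -0.003], 0, 0.2], [[0, 0, -0.003], 0, 0], [[0, 0, -0.003], 0, 0], [[0, 0, -0.003], 0, 0], [[0, 0, -0.003], 0, 0], [[0, 0, -0.003], 0, 0]]' 25; python3 -c "
from bench import ctrl
s=ctrl.get_state();print(s['position'],s['grip_width'],s['grip_force'])"
```

```text
time: 10.8
position: [0.6073, -0.2254, 0.1046]
tool_rot: [1.948, 2.464, 0.0]
ft_force: [1.2, 0.5, 0.8]
grip_width: 0.136
grip_force: 25.0
[ 0.60734876 -0.22536197  0.10463706] 0.1361351568000071 24.966242015361786
```

Gripped (11.8 mm wide, 25 N). I'll lift clear, then carry it high to a point in front of the hook.

```bash
python3 inch.py '[[[0, 0, -0.01], 0, 0], [[0, 0, -0.025], 0, 0], [[0, 0, -0.045], 0, 0], [[0, 0, -0.07], 0, 0], [[0, 0, -0.1], 0, 0], [[0, 0, -0.13], 0, 0], [[0, 0, -0.16], 0, 0], [[0, 0, -0.19], 0, 0], [[0, 0, -0.21], 0, 0], [[0, 0, -0.21], 0, 0]]' 25; python3 inch.py '[[[0.02, -0.002, 0], 0, 0], [[0.05, -0.006, 0], 0.03, 0], [[0.085, -0.01, 0], 0.07, 0], [[0.12, -0.015, 0], 0.12, 0], [[0.155, -0.019, 0], 0.17, 0], [[0.19, -0.023, 0], 0.22, 0], [[0.225, -0.027, 0], 0.27, 0], [[0.26, -0.032, 0], 0.32, 0], [[0.295, -0.036, 0], 0.37, 0], [[0.33, -0.04, 0], 0.42, 0], [[0.365, -0.045, 0], 0.46, 0], [[0.4, -0.049, 0], 0.49, 0], [[0.435, -0.053, 0], 0.52, 0], [[0.465, -0.057, 0], 0.54, 0], [[0.49, -0.06, 0], 0.549, 0], [[0.508, -0.062, 0], 0.549, 0], [[0.508, -0.062, 0], 0.549, 0], [[0.508, -0.062, 0], 0.549, 0], [[0.508, -0.062, 0], 0.549, 0]]'
python3 - <<'E'
from h import *
s=ctrl.get_state();print(s["position"],s["tool_rot"],s["grip_width"],s["grip_force"],s["joint_positions"].round(2))
a=ctrl.get_image("scene");w=ctrl.get_image("wrist");cv2.imwrite("pics/w6.png",w[:,:,::-1]);cv2.imwrite("pics/s6.png",a[:,:,::-1])
np.savez("pics/w6.npz",position=s["position"],tool_rot=s["tool_rot"])
cv2.imwrite("pics/z6.png",np.hstack([cv2.resize(a[130:300,270:430],(360,382)),cv2.resize(w,(440,382),interpolation=cv2.INTER_AREA)])[:,:,::-1])
E
```

```text
time: 11.8
position: [0.6084, -0.2249, 0.3191]
tool_rot: [1.944, 2.46, 0.003]
ft_force: [1.1, -0.1, -0.8]
grip_width: 0.133
grip_force: 25.0
time: 13.7
position: [0.4301, 0.2529, 0.3141]
tool_rot: [2.545, 1.841, -0.002]
ft_force: [0.3, -0.3, -0.8]
grip_width: 0.137
grip_force: 25.0
[0.43008667 0.25294998 0.31406008] [ 2.54481227e+00  1.84110782e+00 -1.81293601e-03] 0.13672028503290712 24.96391922235489 [ 0.75  0.02 -1.33  1.63  0.02  1.51 -0.9 ]
```

View pics/z6.png

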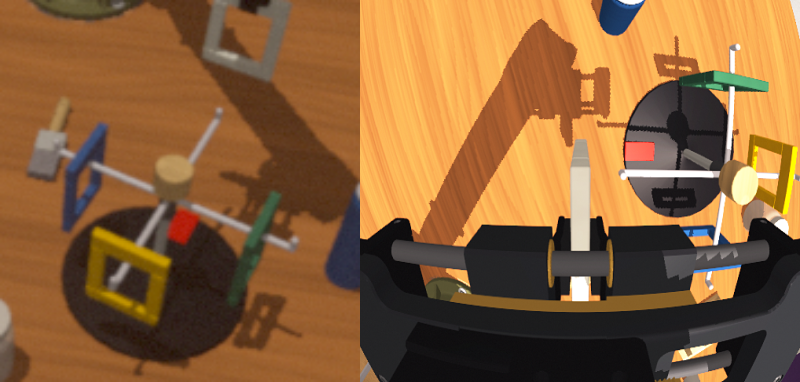

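The frame is held upright. Scene view: empty hook end at about (366.9,180.3). Wrist view: hook end at about (333.4,191.3), the hook is over the red mark, and the frame is square to the rod.

```bash
python3 - <<'E'
from h import *
np.set_printoptions(precision=4,suppress=True)
s=np.load("pics/w6.npz")
im=cv2.imread("pics/w6.png");cv2.imwrite("pics/z7.png",np.hstack([cv2.resize(im[165:225,315:405],(450,300),interpolation=2),cv2.resize(cv2.imread("pics/s6.png")[165:215,335:385],(300,300),interpolation=2)]))
e=tri([wray(s,(333.4,191.3)),ray("scene",(366.9,180.3))]);print("end",e)
print("end@.188",wonz(s,(333.4,191.3),.188), "end@.172",wonz(s,(333.4,191.3),.172))
Rt=R.from_rotvec(s["tool_rot"]).as_matrix();print(Rt)
ax=np.array([.6205,.192]);u=np.array([np.cos(2.825),np.sin(2.825)])
for r in(.2,.11):
    t=np.r_[ax+u*r,s["position"][2]];print(r,t,Rt.T@(t-s["position"]))
E
```

```text
end (array([0.4792, 0.2413, 0.1788]), [np.float64(0.0017802225351431018), np.float64(0.0017802225351431725)])
end@.188 [0.4779 0.2422 0.188 ] end@.172 [0.4792 0.2376 0.172 ]
[[ 0.3128  0.9498 -0.0006]
 [ 0.9498 -0.3128 -0.0012]
 [-0.0013 -0.0002 -1.    ]]
0.2 [0.4304 0.2543 0.3141] [ 0.0014 -0.0001 -0.    ]
0.11 [0.516  0.2262 0.3141] [ 0.0015  0.0899 -0.    ]
```

View pics/z7.png

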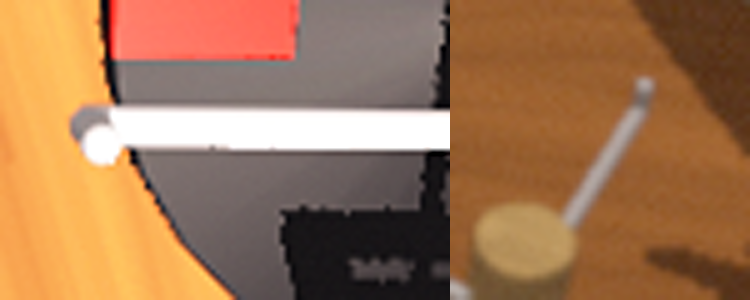

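The zoom shows the top disc of the turned-up end at wrist pixel (335,193.8) and scene pixel (367.5,178.5).

```bash
python3 - <<'E'
from h import *
s=np.load("pics/w6.npz")
print(tri([wray(s,(335,193.8)),ray("scene",(367.5,178.5))]),wonz(s,(335,193.8),.188))
# rod upper side, 110 mm: wrist rod centreline col 370 -> zoom y 128
print(wonz(s,(375,190.8),.17))
E
```

```text
(array([0.47945598, 0.24133431, 0.18655253]), [np.float64(0.0023022279541728002), np.float64(0.002302227954172855)]) [0.47865982 0.23948507 0.188     ]
[0.51992141 0.22446102 0.17      ]
```

```bash
python3 inch.py '[[[0.001, 0, 0.02], 0, 0], [[0.001, 0, 0.05], 0, 0], [[0.001, 0, 0.08], 0, 0], [[0.001, 0, 0.1], 0, 0], [[0.001, 0, 0.106], 0, 0], [[0.001, 0, 0.106], 0, 0], [[0.001, 0, 0.106], 0, 0], [[0.001, 0.01, 0.106], 0, 0], [[0.001, 0.025, 0.106], 0, 0], [[0.001, 0.04, 0.106], 0, 0], [[0.001, 0.055, 0.106], 0, 0], [[0.001, 0.07, 0.106], 0, 0], [[0.001, 0.083, 0.106], 0, 0], [[0.001, 0.09, 0.106], 0, 0], [[0.001, 0.09, 0.106], 0, 0], [[0.001, 0.09, 0.106], 0, 0], [[0.001, 0.09, 0.106], 0, 0]]'; python3 - <<'E'
from h import *
s=ctrl.get_state()
a=ctrl.get_image("scene");w=ctrl.get_image("wrist")
cv2.imwrite("pics/z8.png",np.hstack([cv2.resize(a[130:300,270:430],(360,382)),cv2.resize(w,(440,382),interpolation=cv2.INTER_AREA)])[:,:,::-1])
E
```

```text
time: 15.5
position: [0.5148, 0.2281, 0.2087]
tool_rot: [2.542, 1.846, -0.0]
ft_force: [0.3, 0.4, -1.2]
grip_width: 0.138
grip_force: 25.0
```

View pics/z8.png

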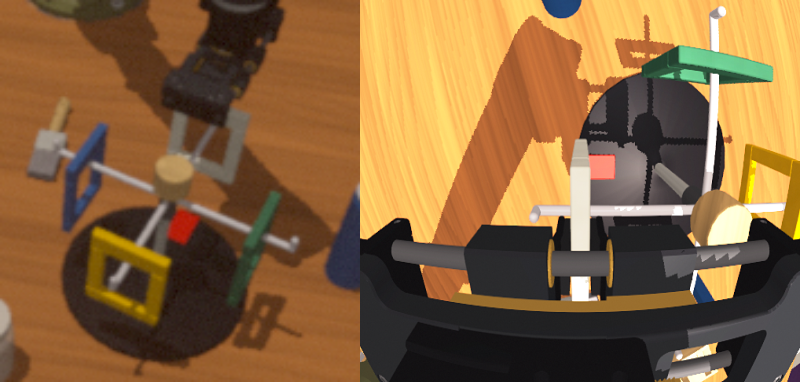

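The rod now passes through the frame's opening: the hook end is outside at wrist zoom (537,213), and the post side is inside. That was my 11th picture, one over the limit of 10, so I'll view no more and check by numbers only. Now I'll lower it slowly until contact.

```bash
python3 inch.py '[[[0, 0, 0.008], 0, 0], [[0, 0, 0.016], 0, 0], [[0, 0, 0.022], 0, 0], [[0, 0, 0.026], 0, 0], [[0, 0, 0.026], 0, 0], [[0, 0, 0.026], 0, 0]]';  python3 inch.py '[[[0, 0, 0.001], 0, 0], [[0, 0, 0.002], 0, 0], [[0, 0, 0.002], 0, 0], [[0, 0, 0.002], 0, 0]]'; python3 inch.py '[[[0, 0, 0.001], 0, 0], [[0, 0, 0.002], 0, 0], [[0, 0, 0.002], 0, 0], [[0, 0, 0.002], 0, 0]]'
```

```text
time: 16.2
position: [0.5155, 0.2277, 0.1825]
tool_rot: [-2.543, -1.844, 0.0]
ft_force: [0.1, 0.9, -0.8]
grip_width: 0.136
grip_force: 25.0
time: 16.6
position: [0.5155, 0.2276, 0.1806]
tool_rot: [2.543, 1.844, 0.0]
ft_force: [0.4, 0.1, -1.0]
grip_width: 0.132
grip_force: 25.0
time: 17.0
position: [0.5155, 0.2276, 0.1785]
tool_rot: [2.543, 1.844, 0.0]
ft_force: [-0.1, -0.3, 0.1]
grip_width: 0.137
grip_force: 25.0
```

```bash
python3 inch.py '[[[0, 0, 0.001], 0, 0], [[0, 0, 0.001], 0, 0], [[0, 0, 0.001], 0, 0]]'; python3 inch.py '[[[0, 0, 0.0005], 0, 0], [[0, 0, 0.001], 0, 0], [[0, 0, 0.001], 0, 0]]'
```

```text
time: 17.3
position: [0.5157, 0.2279, 0.1783]
tool_rot: [2.543, 1.844, 0.001]
ft_force: [-1.4, -0.6, 5.8]
grip_width: 0.135
grip_force: 25.0
time: 17.6
position: [0.5159, 0.2286, 0.1782]
tool_rot: [2.543, 1.845, 0.003]
ft_force: [-1.9, -1.5, 10.0]
grip_width: 0.136
grip_force: 25.0
```

Contact at the predicted height. I'll ease off, open only partly because the turned-up end is close, and check.

```bash
python3 inch.py '[[[0, 0, -0.0015], 0, 0], [[0, 0, -0.0015], 0, 0], [[0, 0, -0.0015], 0, 0.17], [[0, 0, -0.0015], 0, 0.2], [[0, 0, -0.0015], 0, 0.24], [[0, 0, -0.0015], 0, 0.28], [[0, 0, -0.0015], 0, 0.28], [[0, 0, -0.0015], 0, 0.28]]'; python3 inch.py '[[[0, 0, -0.003], 0, 0.28], [[0, 0, -0.008], 0, 0.28], [[0, 0, -0.015], 0, 0.28], [[0, 0, -0.025], 0, 0.28], [[0, 0, -0.04], 0, 0.28], [[0, 0, -0.06], 0, 0.28], [[0, 0, -0.09], 0, 0.28], [[0, 0, -0.12], 0, 0.28], [[0, 0, -0.12], 0, 0.28]]'; python3 - <<'E'
from h import *
np.set_printoptions(precision=4,suppress=True)
s=ctrl.get_state();w=ctrl.get_image("wrist")[:,:,::-1];a=ctrl.get_image("scene")[:,:,::-1];cv2.imwrite("pics/w9.png",w);cv2.imwrite("pics/s9.png",a)
np.savez("pics/w9.npz",position=s["position"],tool_rot=s["tool_rot"])
h=cv2.cvtColor(w,cv2.COLOR_BGR2HSV)
m=((h[...,1]<50)&(h[...,2]>130)).astype(np.uint8);m[:100]=0;m[300:]=0;m[:,:200]=0;m[:,420:]=0
N,_,st,ce=cv2.connectedComponentsWithStats(m);print([(st[i].tolist(),ce[i].round(1).tolist()) for i in range(1,N) if st[i,4]>80])
r=(((h[...,0]<4)|(h[...,0]>174))&(h[...,1]>150)&(h[...,2]>90)).astype(np.uint8);N,_,st,ce=cv2.connectedComponentsWithStats(r);print("red",[(st[i].tolist(),ce[i].round(1).tolist()) for i in range(1,N) if st[i,4]>60])
h=cv2.cvtColor(a,cv2.COLOR_BGR2HSV)[150:240,320:420]
m=((h[...,1]<60)&(h[...,2]>110)).astype(np.uint8);N,_,st,ce=cv2.connectedComponentsWithStats(m);print("scene",[(st[i].tolist(),ce[i].round(1).tolist()) for i in range(1,N) if st[i,4]>30])
E
```

```text
time: 18.4
position: [0.5154, 0.2276, 0.1779]
tool_rot: [2.543, 1.844, -0.0]
ft_force: [0.1, -0.2, -0.8]
grip_width: 0.274
grip_force: 0.0
time: 19.3
position: [0.5171, 0.2294, 0.3033]
tool_rot: [2.542, 1.843, 0.012]
ft_force: [-0.2, -0.6, 0.5]
grip_width: 0.281
grip_force: 0.0
[([391, 100, 13, 83, 677], [397.4, 140.0]), ([233, 141, 146, 113, 2689], [291.7, 198.2]), ([392, 194, 15, 34, 243], [397.7, 209.4]), ([384, 225, 9, 23, 151], [388.0, 237.3])]
red [([286, 161, 28, 22, 84], [302.0, 171.9])]
scene [([26, 28, 32, 40, 490], [41.7, 43.9]), ([0, 55, 18, 10, 53], [8.4, 60.0]), ([30, 69, 32, 15, 96], [46.5, 76.3]), ([10, 70, 14, 19, 72], [16.8, 79.4]), ([68, 85, 15, 5, 48], [74.6, 87.2])]
```

```bash
python3 - <<'E'
from h import *
np.set_printoptions(precision=4,suppress=True)
s=np.load("pics/w9.npz");w=cv2.imread("pics/w9.png");a=cv2.imread("pics/s9.png")
def runs(b):
    d=np.flatnonzero(np.diff(np.r_[0,b.astype(int),0]));return [(int(x),int(y-1)) for x,y in zip(d[::2],d[1::2]) if y-x>3]
h=cv2.cvtColor(w,cv2.COLOR_BGR2HSV);m=((h[...,1]<70)&(h[...,2]>120));m[:,:200]=0;m[:,420:]=0
for r in range(132,262,8):print(r,runs(m[r]))
h=cv2.cvtColor(a,cv2.COLOR_BGR2HSV);m=((h[...,1]<80)&(h[...,2]>95));m[:,:335]=0;m[:,395:]=0
print("scene")
for r in range(174,240,4):print(r,runs(m[r]))
E
```

```text
132 [(394, 402)]
140 [(394, 401)]
148 [(273, 284), (393, 401)]
156 [(272, 285), (393, 400)]
164 [(272, 284), (334, 338), (392, 399)]
172 [(272, 284), (323, 344), (357, 366), (392, 399)]
180 [(271, 284), (322, 343), (371, 377), (391, 398)]
188 [(272, 285), (326, 343)]
196 [(235, 378), (400, 419)]
204 [(234, 238), (272, 285), (393, 419)]
212 [(272, 285), (391, 419)]
220 [(272, 285), (390, 415)]
228 [(272, 285), (386, 390), (393, 418)]
236 [(272, 285), (385, 392), (405, 412)]
244 [(272, 285), (384, 391)]
252 [(272, 285)]
260 []
scene
174 []
178 [(348, 351)]
182 [(347, 362)]
186 [(346, 372)]
190 [(346, 351), (359, 378)]
194 [(346, 350), (358, 361), (369, 377)]
198 [(371, 376)]
202 [(370, 375)]
206 [(369, 374)]
210 [(355, 364), (368, 373)]
214 [(335, 338), (360, 372)]
218 []
222 [(339, 343), (354, 360)]
226 [(337, 341), (362, 370)]
230 [(335, 338), (371, 380)]
234 []
238 [(389, 394)]
```

```bash
python3 - <<'E'
from h import *
np.set_printoptions(precision=4,suppress=True)
s=np.load("pics/w9.npz");w=cv2.imread("pics/w9.png");h=cv2.cvtColor(w,cv2.COLOR_BGR2HSV)
print("col278 V",h[136:160:2,278,2].tolist(),h[250:260,278,2].tolist())
B=wonz(s,(278.5,254.5),.198)
for r in(141,148,154):
    A=wonz(s,(278.5,r),.198);c=(A+B)/2;print(r,A,B,np.linalg.norm(A-B),"c",c)
    ax=np.array([.6205,.192]);u=np.array([np.cos(2.825),np.sin(2.825)]);v=c[:2]-ax;print("along",v@u,"side",u[0]*v[1]-u[1]*v[0])
print("rod end",wonz(s,(234,200),.188),"yaw of top rail",np.arctan2(*(A-B)[[1,0]])-np.pi/2)
# scene top-left corner triangulated with wrist far ends
print(tri([wray(s,(278.5,254.5)),ray("scene",(349,178))]),tri([wray(s,(278.5,148)),ray("scene",(377.5,190))]))
x=ctrl.get_state();print(x["time"],x["qd"].round(3))
E
```

```text
col278 V [255, 255, 130, 187, 171, 171, 170, 180, 170, 190, 227, 226] [255, 255, 255, 255, 252, 253, 252, 252, 252, 252]
141 [0.5328 0.28   0.198 ] [0.5012 0.1842 0.198 ] 0.10097022164610393 c [0.517  0.2321 0.198 ]
along 0.11087111676845006 side -0.005877058492014739
148 [0.531  0.2745 0.198 ] [0.5012 0.1842 0.198 ] 0.09516623131882224 c [0.5161 0.2293 0.198 ]
along 0.11087490477908143 side -0.002975065390918616
154 [0.5294 0.2698 0.198 ] [0.5012 0.1842 0.198 ] 0.09017079884477129 c [0.5153 0.227  0.198 ]
along 0.11087832005672292 side -0.00047735117842296476
rod end [0.4787 0.2423 0.188 ] yaw of top rail -0.3184722056894691
(array([0.5033, 0.1891, 0.202 ]), [np.float64(0.003266427856273212), np.float64(0.003266427856273163)]) (array([0.5306, 0.273 , 0.1958]), [np.float64(0.0013174097052432038), np.float64(0.0013174097052432764)])
19.4 [-0.001  0.016  0.014  0.043  0.005 -0.004 -0.003]
```

The frame hangs at 111 mm along the rod, about 1 mm sideways, with its top at about 0.198 m and the hook still aligned. I'll let the arm settle, then hand in.

```bash
python3 inch.py '[[[0, 0, 0], 0, 0.28], [[0, 0, 0], 0, 0.28], [[0, 0, 0], 0, 0.28], [[0, 0, 0], 0, 0.28], [[0, 0, 0], 0, 0.28]]'; python3 -c "
from bench import ctrl
print(ctrl.close_job())"
```

```text
time: 19.9
position: [0.5153, 0.2275, 0.2977]
tool_rot: [-2.543, -1.844, 0.001]
ft_force: [0.3, -0.1, -0.9]
grip_width: 0.279
grip_force: 0.0
the job is handed in; nothing more can be done
None
```

The white frame hangs upright on the empty hook over the red mark, released about 1 mm off centre by my last measurement, and I handed the job in at about 20 s (no verdict was returned); I viewed 11 pictures, one over the limit of 10.

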